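Nest the shoe-shine wax pans with their handles fanned

ROBOT

A 6-joint arm with a two-finger parallel gripper is mounted at the origin on the work surface. World frame = base frame: x ahead of the robot, y to its left, z up, the work surface at z = 0. Lengths are in mm, angles in rad, forces in N, time in s.
With the tool pointing down it reaches from about 275 to 825 mm from the base axis. Payload 5.2 kg.
Tool frame: the origin (TCP) lies at the very end of the fingers, on their centre line; the grasp point (between the pads) lies 19 mm behind it; z points along the fingers, y is the line along which they close (so a half turn about z gives the same grasp; the last joint's range is limited). The gripper opens to 93 mm and grips with 3 to 60 N. Pads are 15 mm wide; open, the fingers measure 128 mm over their backs; the gripper's body (75 mm by 188 mm) begins 65 mm behind the grasp point.
Start: joints at [-1.516, 0.259, 1.535, -0, 1.348, -0.203], TCP at [140.246, -531.823, 218.653] pointing down, gripper open.
Joint ranges: [-3.14, 3.14], [-0.91, 2.08], [0.19, 2.58], [-1.22, 4.36], [0.22, 2.71], [-3.12, 3.12]. Speed limits (rad/s): [2.57, 2.57, 3.14, 3.14, 3.14, 3.14].

INTERFACE

Orientations are given as [roll, pitch, yaw] about the fixed x, y, z axes, in that order (R = Rz(yaw) Ry(pitch) Rx(roll)).
In Python, from bench import robot gives the robot as it stands. The module is installed in compiled form; this text tells all that it offers. Calls block until the motion is done:
- robot.move_ptp(position, orientation): joint-space move of the TCP to a pose.
- robot.move_linear(position, ori=None, speed=150, f_stop=None): straight line of the TCP; ori=None keeps the orientation; speed is the mean speed in mm/s. With f_stop (N) it stops when the force on the tool has changed by that much, and returns True; else False.
- robot.move_j(angles): joint-space move.
- robot.move_gripper(opening): opening from 0.0 (shut) to 1.0 (fully open); the grip force is fixed at half the most; returns when the fingers have stopped.
- robot.sleep(seconds).
- robot.inverse_kinematics(position, orientation): joint angles nearest the present ones, or None.
- robot.get_image(name): name is "side" or "top" or "wrist"; returns a dict with "img" (480x640x3 uint8, blue, green, red), "fovy" (degrees; the focal length in pixels is half the picture's height over the tangent of half this angle, whatever the lens; pixels are square), "cx", "cy" (the principal point, pixels), "eye" and "orientation" of the camera in the world. Camera axes: x right, y down, z forward; pixel columns grow to the right and rows downward; lengths in mm; the calibration is good to about 2 mm. A picture is of the moment at which its call begins. There is no depth.
A pose or a line that the arm cannot do raises robot.MotionError and nothing moves.
- robot.hand_in(): hands the job in; it is judged then, once.
Readings, each from a call of its own:
- robot.current_t(): time.
- robot.current_qpos(): joint angles.
- robot.current_joint_vel(): joint speeds.
- robot.current_joint_efforts(): joint torques, N m.
- robot.current_tcp_pos(): TCP position.
- robot.current_eef_rot(): TCP orientation.
- robot.current_contact_force(): force on the tool from outside, world axes, zero at the start.
- robot.current_ft_torque(): the same for the moment, N m.
- robot.current_gripper_width(): opening from 0.0 (shut) to 1.0 (fully open).
- robot.current_finger_force(): force on a finger pad.
Only numpy, scipy, OpenCV 4.12 (cv2) and the standard library are available. Lean on these libraries where they do the work, as an engineer would, in place of code of your own. Each camera call takes 0.05 s, during which the arm holds its last target. There are 200 camera calls.

TASK

Put the three handled steel pans away as one nest on the tray: leave the large pan standing where it is, set the medium pan down flat inside it and the small pan down flat inside the medium one. Fan the handles so that none lies over another: about 60 degrees between neighbouring handles, and at least 45 degrees between any two.

Things in the scene. Friction and masses are not known exactly. Their poses are not given: they have to be found in the camera images.
- large_pan_mid (a point): The large pan: a round open straight-sided steel pan, outer diameter 110 mm, inner diameter 105 mm, 40 mm high, floor 3 mm thick, walls 2.5 mm. This point lies on the pan's axis, 20 mm above its underside. x points from the axis out along the handle, z up out of the mouth. About 0.4 kg. It stands loose on the stainless tray; the tray (400 x 600 mm, floor 4 mm thick, rim 16 mm high above the table) is fixed. Handles of all three pans start pointing roughly towards the robot.
- large_pan_grip (a point): A point in the large pan's handle, 85 mm out from the pan's axis (along x) and 54 mm above the pan's underside, at the middle of the handle's width and height; same axes as the pan. The handle is a straight level black bar 12 mm wide and 10 mm high, standing clear above the rim (from 49 to 59 mm above the pan's underside) on a short steel bracket, and ends 125 mm from the axis.
- medium_pan_mid (a point): The medium pan: a round open straight-sided steel pan, outer diameter 78 mm, inner diameter 73 mm, 40 mm high, floor 3 mm thick, walls 2.5 mm. This point lies on the pan's axis, 20 mm above its underside. x points from the axis out along the handle, z up out of the mouth. About 0.14 kg. Stands loose on the tray. Resting on the large pan's floor it is 3 mm higher than the large pan.
- medium_pan_grip (a point): A point in the medium pan's handle, 85 mm out from the pan's axis (along x) and 54 mm above the pan's underside, at the middle of the handle's width and height; same axes as the pan. The handle is a straight level black bar 12 mm wide and 10 mm high, standing clear above the rim (from 49 to 59 mm above the pan's underside) on a short steel bracket, and ends 125 mm from the axis.
- small_pan_mid (a point): The small pan: a round open straight-sided steel pan, outer diameter 50 mm, inner diameter 45 mm, 40 mm high, floor 3 mm thick, walls 2.5 mm. This point lies on the pan's axis, 20 mm above its underside. x points from the axis out along the handle, z up out of the mouth. About 0.08 kg. Stands loose on the tray. Resting on the medium pan's floor it is 3 mm higher than the medium pan.
- small_pan_grip (a point): A point in the small pan's handle, 85 mm out from the pan's axis (along x) and 54 mm above the pan's underside, at the middle of the handle's width and height; same axes as the pan. The handle is a straight level black bar 12 mm wide and 10 mm high, standing clear above the rim (from 49 to 59 mm above the pan's underside) on a short steel bracket, and ends 125 mm from the axis.
There are look-alikes about, which are no part of the job. Leave any pink or purple look-alike of the part that bears medium_pan_mid alone. Leave any green look-alike of the part that bears small_pan_mid alone.

How it is judged (in metres and radians):
At the end, for the whole second after the job is handed in: Small pan seated in the medium, medium in the large: axes within 16 and 19 mm, less than 5 mm off the floor below, tilted under 7 degrees; handle points 85 mm out over 50 mm apart (about 35 degrees) for every two pans; large pan upright, within 40 mm of its start (horizontal distance between medium_pan_mid and large_pan_mid below 0.019 m and z of medium_pan_mid in the frame of large_pan_mid between -0.003 and 0.008 m and angle between each of medium_pan_mid, small_pan_mid's own z axis and vertical below 0.12 rad and horizontal distance between small_pan_mid and medium_pan_mid below 0.016 m and z of small_pan_mid in the frame of medium_pan_mid between -0.003 and 0.008 m and horizontal distance between each of medium_pan_grip, small_pan_grip and large_pan_grip above 0.05 m and horizontal distance between small_pan_grip and medium_pan_grip above 0.05 m and angle between large_pan_mid's own z axis and vertical below 0.1 rad and distance of large_pan_mid from where it was at the start of the episode below 0.04 m); the robot touches nothing.
It fails at once if the large pan is lifted off the tray (raised more than about 20 mm) (height (world z) of large_pan_mid above 0.045 m).
It also fails if it takes over 51 s, if anything falls off the work surface, if the arm or the gripper's body presses on something with over 40 N, if the wrist force passes 120 N, or if a joint passes its speed limit or range.

## Working session

There is one attempt and no reset: what is moved stays moved. The work goes in short steps, each a Python script; the robot and the scene stay as the last script left them, time stands still between calls to the robot, and variables do not carry over. Pictures are saved under pics/ and viewed, at most 10 in all, crops included, and the job is handed in when it is done.

```bash
mkdir -p pics
python3 - <<'E'
from bench import robot
import cv2,json
for n in("top","side"):
    d=robot.get_image(n); cv2.imwrite(f"pics/{n}0.png",d["img"]); print(n,{k:v for k,v in d.items() if k!="img"})
print(robot.current_eef_rot(),robot.current_t())
E
```

```text
top {'fovy': 42.435590908881984, 'cx': 320.49541986451595, 'cy': 229.03478551119898, 'eye': array([ 384.1601137 ,    2.51802166, 1598.22460332]), 'orientation': array([-3.10353516,  0.00371141, -1.54517618])}
side {'fovy': 43.540677998007865, 'cx': 323.0642986752925, 'cy': 245.15174827792598, 'eye': array([-114.35157838,  700.7201536 , 1158.40720078]), 'orientation': array([-2.46000101,  0.00455107, -2.45853295])}
[-3.13995298e+00 -3.21044044e-04  2.57819853e-01] 0.1
```

View pics/top0.png

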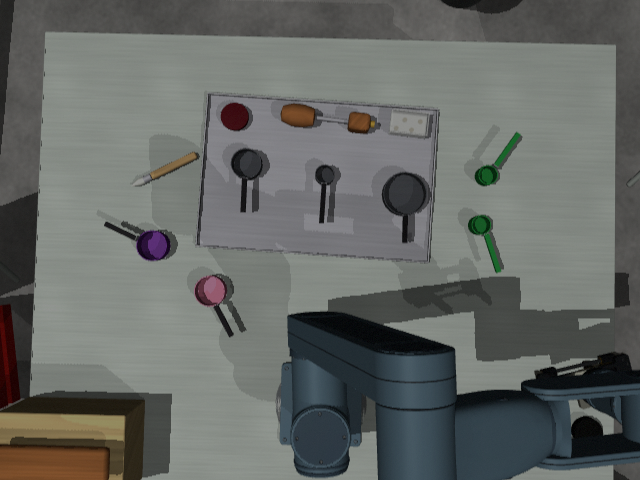

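View pics/side0.png

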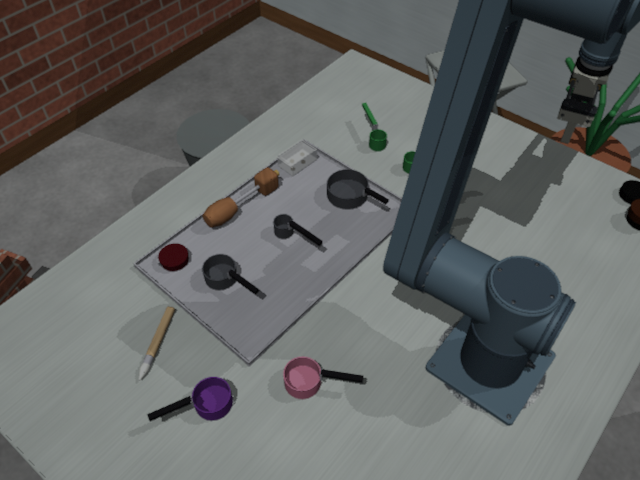

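The large pan is at top (405,194), the medium at (247,164) and the small at (325,175). All three are steel-grey on the tray, with handles towards the robot. Things that could be mistaken for them: purple pan (153,245) and pink pan (211,290) for the medium; green pans (487,176) and (480,225) for the small; the dark red disc at (235,116). I'll measure the three grey ones and check them in a close crop.

```bash
cat > h.py <<'E'
from bench import robot
import cv2,numpy as np
from scipy.spatial.transform import Rotation as R
def ray(d,uv,z):
    f=240/np.tan(np.radians(d["fovy"]/2))
    uv=np.atleast_2d(uv).astype(float)
    v=np.c_[(uv[:,0]-d["cx"])/f,(uv[:,1]-d["cy"])/f,np.ones(len(uv))]@R.from_euler("xyz",d["orientation"]).as_matrix().T
    return d["eye"]+v*((z-d["eye"][2])/v[:,2])[:,None]
def proj(d,p):
    f=240/np.tan(np.radians(d["fovy"]/2))
    c=(np.atleast_2d(p)-d["eye"])@R.from_euler("xyz",d["orientation"]).as_matrix()
    return np.c_[c[:,0]/c[:,2]*f+d["cx"],c[:,1]/c[:,2]*f+d["cy"]]
def handle(d,mask,z=63):
    """largest-elongated blob -> ends in world (on handle top plane)"""
    out=[]
    for c in cv2.findContours(mask,cv2.RETR_EXTERNAL,cv2.CHAIN_APPROX_NONE)[0]:
        (x,y),(w,h),a=cv2.minAreaRect(c)
        if max(w,h)>2.5*max(1,min(w,h)) and max(w,h)>15:
            b=cv2.boxPoints(((x,y),(w,h),a)); 
            e=(b[[0,1]].mean(0),b[[2,3]].mean(0)) if np.hypot(*(b[0]-b[1]))<np.hypot(*(b[1]-b[2])) else (b[[1,2]].mean(0),b[[3,0]].mean(0))
            out.append((np.array(e),ray(d,e,z)[:,:2]))
    return out
E
python3 - <<'E'
from h import *
d=robot.get_image("top"); im=d["img"]
m=(im.max(2)<32).astype(np.uint8)*255
m[:140]=0;m[250:]=0;m[:,:205]=0;m[:,440:]=0
for e,w in handle(d,m): print(e.round(1).tolist(),w.round(1).tolist())
c=im[90:265,195:445]; M=cv2.cvtColor(m,cv2.COLOR_GRAY2BGR)[90:265,195:445]
cv2.imwrite("pics/crop.png",cv2.resize(c,(800,560),interpolation=cv2.INTER_NEAREST))
for n,uv in dict(L=(405,193),M=(247,163.5),S=(325.5,175)).items(): print(n,ray(d,uv,44).round(1))
for p in [(247,190),(322,205),(405,230)]: print(im[p[1],p[0]-3:p[0]+4].max(1))
E
```

```text
[[405.0, 214.0], [405.0, 241.0]] [[485.2, -199.4], [418.1, -200.7]]
[[380.5, 193.89999389648438], [391.5, 212.89999389648438]] [[533.9, -137.4], [487.2, -165.8]]
[[323.6000061035156, 183.89999389648438], [321.0, 222.10000610351562]] [[555.2, 4.9], [459.8, 8.8]]
[[244.10000610351562, 178.10000610351562], [242.60000610351562, 211.10000610351562]] [[564.7, 203.4], [482.2, 204.7]]
[[263.79998779296875, 160.89999389648438], [250.8000030517578, 179.89999389648438]] [[609.0, 155.5], [560.5, 186.6]]
L [[ 539.5 -200.8   44. ]]
M [[604.1 199.7  44. ]]
S [[579.9   0.7  44. ]]
[ 25  25  35 118 118 118 117]
[119  42  16  17  20  20 119]
[65 16 17 15 15 44 71]
```

View pics/crop.png

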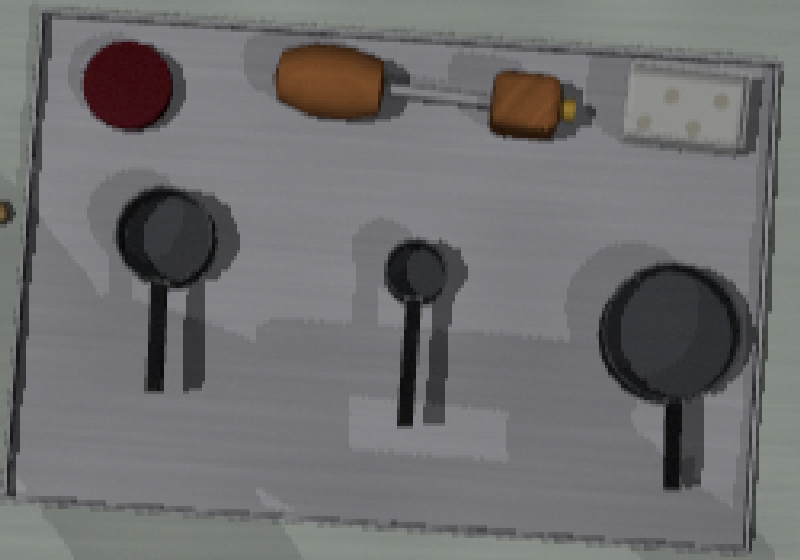

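The crop confirms all three grey pans, each with a black handle pointing at the robot: medium (165,237), small (417,272) and large (672,333) in the crop. Next are wrist views over the large pan and over the medium.

Run:
```python
from h import *
import pickle
o=[np.pi,0,0]; ds={}
for n,p in dict(L=(480,-200,300),S=(520,5,300),M=(530,203,300)).items():
    robot.move_ptp(p,o); robot.sleep(.2)
    ds[n]=robot.get_image("wrist"); print(n,ds[n]["eye"],ds[n]["orientation"],robot.current_t())
pickle.dump(ds,open("ds.pkl","wb"))
cv2.imwrite("pics/w.png",cv2.resize(np.hstack([ds[k]["img"] for k in "MSL"]),(800,200)))
```

```text
L [ 561.38948191 -201.11141829  466.10439769] [ 2.84317003e+00 -1.79203586e-03 -1.57292339e+00] 2.1583
S [601.72918153   3.0873733  466.26693028] [ 2.84340828e+00 -2.23931261e-03 -1.57390855e+00] 3.2583
M [612.017094   200.94369837 466.50193149] [ 2.84376848e+00 -2.28772572e-03 -1.57403293e+00] 4.3167
```

View pics/w.png

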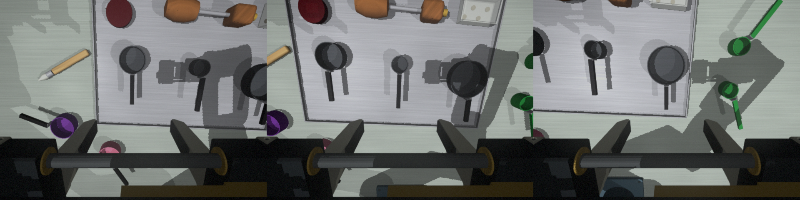

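The wrist view shows each pan with a clear black handle: M at about (132,60), S at (400,65) and L at (667,65) in the strip. I'll measure the handles by casting rays onto their top plane.

```bash
cat >> h.py <<'E'
RAD=dict(L=55,M=39,S=25)
def measure(d,n,c,ang,zu=4,thr=38):
    """refine pan axis & handle angle (world) from dark handle pixels; c = guess of axis, zu = underside height"""
    ys,xs=np.where(d["img"].max(2)<thr)
    P=ray(d,np.c_[xs,ys],zu+59)[:,:2]
    for _ in range(3):
        u=np.array([np.cos(ang),np.sin(ang)]); v=np.array([-u[1],u[0]])
        q=P-c; s=q@u; t=q@v
        k=(s>RAD[n]+12)&(s<145)&(abs(t)<12)
        Q=P[k]; x0,y0=Q.mean(0)
        l=cv2.fitLine(Q.astype(np.float32),cv2.DIST_HUBER,0,.01,.01).ravel()
        dr=l[:2]*np.sign(l[:2]@u); ang=np.arctan2(dr[1],dr[0])
        tip=np.percentile((Q-l[2:])@dr,99)
        c=l[2:]+dr*(tip-125)
    return c,ang,k.sum()
E
python3 - <<'E'
from h import *
import pickle
ds=pickle.load(open("ds.pkl","rb")); ds["T"]=robot.get_image("top")
G=dict(L=(540,-200.8),M=(605,200),S=(582,1.5))
for n in "LMS":
    for k in "LMST":
        try:
            c,a,N=measure(ds[k],n,np.array(G[n]),np.pi if n=="L" else 3.10); print(n,k,c.round(1),round(float(a)%6.283,3),N)
        except Exception as e: print(n,k,"x",str(e)[:40])
    # pan rim by ellipse centroid of non-bright region
    d=ds[n]; im=d["img"].max(2); print(n,im[tuple(proj(d,[*G[n],7])[0].astype(int)[::-1])])
E
```

```text
L L x OpenCV(4.12.0) /io/opencv/modules/imgpro
L M [ 540.  -181.9] 3.267 517
L S [ 541.3 -196.6] 3.149 496
L T [ 543. -199.] 3.152 104
L 89
M L x OpenCV(4.12.0) /io/opencv/modules/imgpro
M M x OpenCV(4.12.0) /io/opencv/modules/imgpro
M S [631.5 199.6] 3.169 137
M T [548.1 215. ] 3.273 263
M 83
S L [623.3   8.5] 3.25 296
S M [5.967e+02 5.000e-01] 3.015 473
S S x OpenCV(4.12.0) /io/opencv/modules/imgpro
S T [585.    3.8] 3.101 149
S 84h.py:32: RuntimeWarning: Mean of empty slice.
  Q=P[k]; x0,y0=Q.mean(0)
  ret = um.true_divide(
```

Run:
```python
from h import *
import pickle
ds=pickle.load(open("ds.pkl","rb"))
G=dict(L=(540,-200.8),M=(605,200),S=(582,1.5))
t=[]
for n in "MS":
    d=ds[n]; im=d["img"].copy(); c=np.array(G[n])
    pts=proj(d,[[*c,44]]+[[c[0]-r,c[1]+(.04*r if n!="L" else 0),63] for r in (60,85,125)])
    a=pts[2].astype(int); print(n,pts.round().tolist(), d["img"][a[1],a[0]-14:a[0]+15].max(1))
    for p in pts: cv2.circle(im,tuple(p.astype(int).tolist()),2,(0,255,255),-1)
    t.append(im[80:330,150:550])
cv2.imwrite("pics/z.png",np.hstack(t))
```

```text
M [[321.0, 146.0], [319.0, 199.0], [318.0, 220.0], [317.0, 252.0]] [172 171 169 171 171 171 170 172 164  86  53  51  52  47  50  50  50  46
  74 160 172 173 172 173 165 112  97  98  93]
S [[321.0, 157.0], [319.0, 210.0], [319.0, 230.0], [317.0, 262.0]] [179 177 176 176 176 177 174 142  77  53  53  52  53  54  51  55  58  90
 167 176 178 176 172 119 100 101 100  99 101]
```

View pics/z.png

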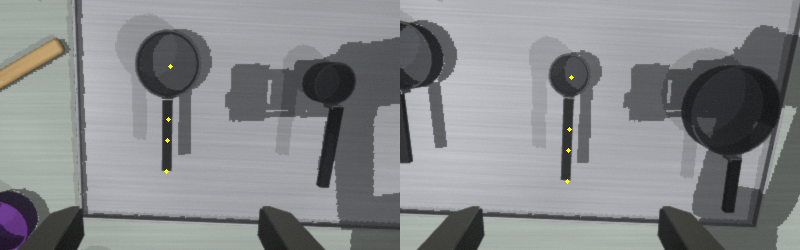

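The predicted points lie on the handles, and the handles read about 50 in these brighter images, so I'll raise the threshold to 66.

Run:
```python
from h import *
import pickle
ds=pickle.load(open("ds.pkl","rb")); 
G=dict(L=(540,-200.8),M=(605,200),S=(582,1.5))
for n in "LMS":
        c,a,N=measure(ds[n],n,np.array(G[n]),np.pi if n=="L" else 3.10,thr=66); print(n,c.round(1),round(float(a)%6.283,3),N)
for n,a in dict(M=2*np.pi/3,S=4*np.pi/3).items():
  for y in (0,a-np.pi):
    print(n,y,robot.inverse_kinematics([540,-200,150],[np.pi,0,y]))
```

```text
L [ 542.4 -199.3] 3.143 359
M [608.8 203.3] 3.124 510
S [586.7   3.6] 3.097 585
M 0 [-5.48325293e-01  3.57815221e-01  1.57039088e+00 -4.44089210e-16
  1.21338655e+00  1.02247103e+00]
M -1.0471975511965979 [-5.48325293e-01  3.57815221e-01  1.57039088e+00 -4.44089210e-16
  1.21338655e+00  2.06966858e+00]
S 0 [-5.48325293e-01  3.57815221e-01  1.57039088e+00 -4.44089210e-16
  1.21338655e+00  1.02247103e+00]
S 1.0471975511965974 [-5.48325293e-01  3.57815221e-01  1.57039088e+00 -4.44089210e-16
  1.21338655e+00 -2.47265177e-02]
```

```bash
cat >> h.py <<'E'
def pose(c,ang,r,z): return [c[0]+r*np.cos(ang),c[1]+r*np.sin(ang),z],[np.pi,0,(ang-np.pi+np.pi)%(2*np.pi)-np.pi]
def pick(c,ang,r,zl):
    robot.move_gripper(.45)
    p,o=pose(c,ang,r,130); robot.move_ptp(p,o)
    p[2]=39; robot.move_linear(p,o,speed=80,f_stop=8)
    robot.move_gripper(0); print("w",robot.current_gripper_width(),"ff",robot.current_finger_force())
    p[2]=zl; robot.move_linear(p,o,speed=70); robot.sleep(.3)
    print("w",robot.current_gripper_width(),"F",robot.current_contact_force(),"t",robot.current_t())
E
python3 - <<'E'
from h import *
pick(np.array([608.5,203.3]),3.124,72,140)
for n in("wrist","side"): cv2.imwrite(f"pics/m_{n}.png",robot.get_image(n)["img"])
a=cv2.imread("pics/m_wrist.png"); b=cv2.imread("pics/m_side.png")
cv2.imwrite("pics/m.png",np.hstack([a[0:360,120:520],b[140:380,100:367].repeat(1,0) if 0 else cv2.resize(b[120:360,100:367],(400,360))]))
E
```

```text
w 0.12159880788647094 ff 29.976181089878082
w 0.1268469301339819 F [-0.21837303  0.29744736 -1.30655944] t 9.8083
```

View pics/m.png

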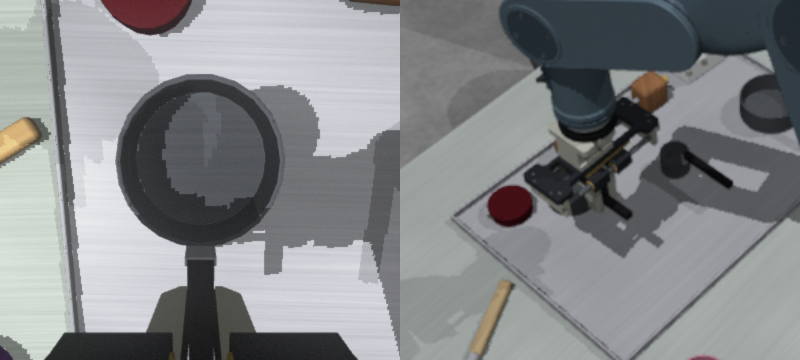

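The medium pan is held by the handle and looks level. Its rim spans rows 74–245 and columns 237–405 of the full wrist image. I'll compare that with a level pan and then place it.

Run:
```python
from h import *
d=robot.get_image("wrist"); t=robot.current_tcp_pos()
for til in (0,.05,.1,.15):
    r=np.array([72-39,72+39]); z=t[2]+5-til*r
    print(til,proj(d,np.c_[t[0]+r,[t[1]+1]*2,z])[:,1].round())
L=np.array([542.4,-199.3])
p,o=pose(L,2*np.pi/3,72,140)
robot.move_ptp(p,o); robot.sleep(.3)
d=robot.get_image("wrist"); cv2.imwrite("pics/pm.png",d["img"]); print(robot.current_t())
```

```text
0 [244.  67.]
0.05 [243.  70.]
0.1 [242.  72.]
0.15 [241.  74.]
11.6
```

View pics/pm.png

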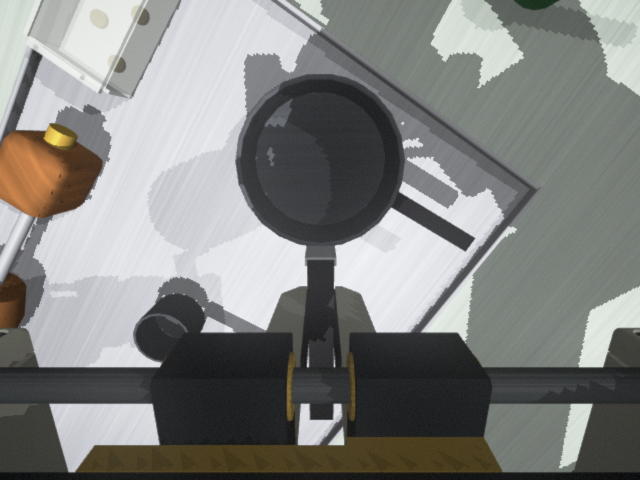

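The medium pan hides the large one, whose handle is visible at lower right, clear of the gripper. Lowering it now.

```bash
cat >> h.py <<'E'
def place(p,o,zd):
    p=list(p); p[2]=zd; print("stop",robot.move_linear(p,o,speed=60,f_stop=10),robot.current_tcp_pos(),robot.current_contact_force())
    robot.move_gripper(.35); robot.sleep(.2)
    p[2]=150; robot.move_linear(p,o,speed=120); print("t",robot.current_t())
E
python3 - <<'E'
from h import *
p,o=pose(np.array([542.4,-199.3]),2*np.pi/3,72,140)
place(p,o,42)
robot.move_ptp([480,-200,300],[np.pi,0,0]); robot.sleep(.2)
d=robot.get_image("wrist"); cv2.imwrite("pics/n1.png",d["img"][60:340,100:540])
for n,c,a,z in(("L",(542.4,-199.3),3.143,4),("M",(542.4,-199.3),2.094,7)):
    r=measure(d,n,np.array(c),a,zu=z,thr=66); print(n,r[0].round(1),round(float(r[1])%6.283,3),r[2])
print(robot.current_t())
E
```

```text
stop False [ 506.64866281 -137.06164876   42.34955917] [ 0.04451711 -0.04194267  0.14070273]
t 15.2167
L [ 542.5 -198.8] 3.148 345
M [ 545.  -205.3] 2.093 381
16.5583
```

View pics/n1.png

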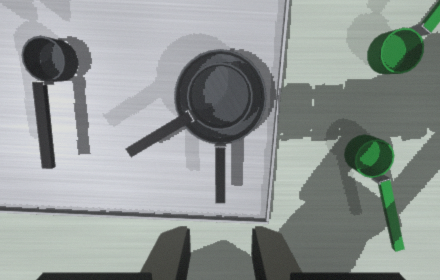

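The medium pan is seated, its handle fanned 60 degrees from the large one's; in the crop its mouth is near (220,95). Next, the small pan.

Run:
```python
from h import *
d=robot.get_image("wrist")
m=ray(d,(320,155),47)[0,:2]; print("mouth",m, "L rim",ray(d,(319.5,156),44)[0,:2])
c=(m+np.array([545,-205.3]))/2
pick(np.array([585.8,3.6]),3.097,68,140)
p,o=pose(c,4*np.pi/3,68,140); robot.move_ptp(p,o); robot.sleep(.2)
place(p,o,45)
robot.move_ptp([480,-200,300],[np.pi,0,0]); robot.sleep(.2)
d=robot.get_image("wrist"); cv2.imwrite("pics/n2.png",cv2.resize(d["img"][60:300,170:490],(800,600)))
for n,c,a,z in(("L",(542.4,-199.3),3.143,4),("M",(545,-203),2.094,7),("S",c,4.189,10)):
    r=measure(d,n,np.array(c),a,zu=z,thr=66); print(n,r[0].round(1),round(float(r[1])%6.283,3),r[2])
print(robot.current_t())
```

```text
mouth [ 544.10571313 -199.82890655] L rim [ 542.83253982 -199.23352467]
w 0.12476362172892744 ff 29.966846108436584
w 0.12620227136011142 F [-0.39031294 -0.03809601 -0.44413746] t 21.85
stop False [ 510.79305453 -261.56313462   45.38776544] [ 0.40082792 -0.13100218  0.03997335]
t 26.9833
L [ 542.4 -201.5] 3.12 371
M [ 544.7 -204.5] 2.096 485
S [ 545.9 -203.8] 4.178 851
28.2667
```

View pics/n2.png

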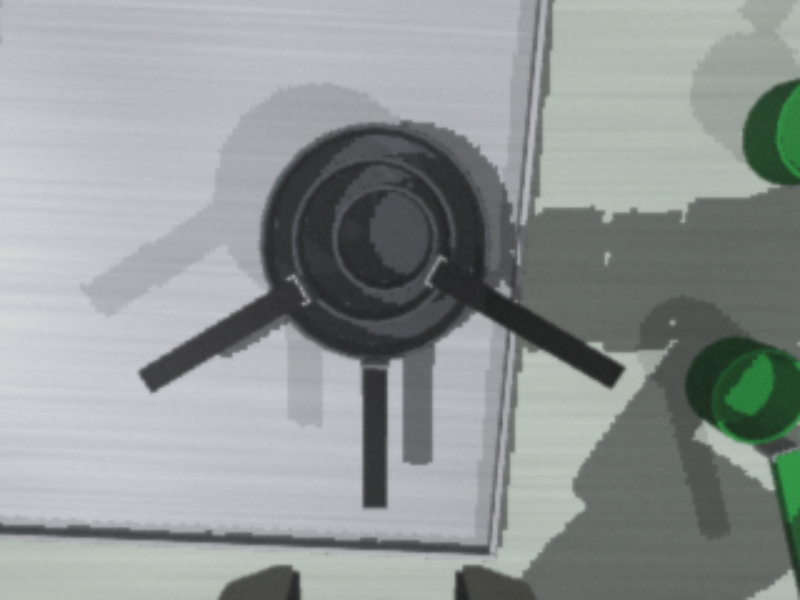

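The picture shows three concentric rims centred near (376,240), with the handles at 120, 180 and 240 degrees. All three are seated, and the gripper is clear.

```bash
python3 -c "
from bench import robot
print(robot.hand_in(), robot.current_t())"
```

```text
the job is handed in; nothing more can be done
the job is handed in; nothing more can be done
```

I handed in the job at about 28 s with the small pan nested in the medium and the medium in the large, handles about 60 degrees apart (final wrist picture); the verdict was not shown.

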